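# Shift the gated load selector into its third slot

### The job

The red-knobbed lever of the load selector on the test bench is in slot two (near left of its H-shaped gate). With your fingertips push it, without gripping or forcing it, forward out of that slot to the cross channel, across to the right, and then forward until it is fully home in slot three (far right, marked with three dots). Leave the lever standing there and leave the other things on the bench where they are.

Things in the scene. Friction and masses are not known exactly. Their poses are not given: they have to be found in the camera images.
- selector: Load selector: heavy pale-grey box fixed to the bench, 180 mm (its x, near to far) by 240 (y) by 110 high, an aluminium gate plate as its top. Origin: centre of its underside; x points forward (away from the robot, within 0.35 rad), y left, z up. Slots: one far left, two near left, three far right, four near right; one to four black dots on the plate beside each.
- gate_center (a point): Middle of the H-shaped gate, on the plate's top, 110 mm above the bench. Two fore-and-aft slots, 22 mm left and right of here, are joined by a cross channel along y through this point. Channels are 16 mm wide, the lever's shaft 9 mm: it crosses only within 3.5 mm of the channel's middle, i.e. joint fore within 0.04 of 0. Gate corners are slightly rounded.
- slot_three (a point): Where the lever's shaft stands in the plate when home in slot three: 22 mm forward and 22 mm right of the gate's middle, 110 mm above the bench.
- across (a joint): Sideways tilt of the lever in rad: -0.278 is the left end (slots one and two), 0 upright, +0.278 the right end (slots three and four). The pivot lies 30 mm above the selector's origin. Stays where it is left: about 2 N at the knob moves it, no spring.
- fore (a joint): Fore-and-aft tilt of the lever in rad, about the same pivot: -0.278 fully back (home in slot two or four), 0 in the cross channel, +0.278 fully forward (home in slot one or three). Stays where it is left: about 2 N at the knob moves it, no spring. Stops are hard at both ends.
- knob_center (a point): Centre of the lever's red square knob, a block of 36 by 36 by 36 mm with rounded edges, 150 mm from the pivot along the lever, so it is 180 mm above the bench when upright and 169 mm in the slots' corners, and travels about 41 mm each way from the middle. Its faces look along the selector's x and y and tilt with the lever.
- tape: Bystander: roll of yellow tape lying flat, 90 mm across, 24 mm high; origin under its centre.
- fan: Bystander: black square cooling fan lying flat, 80 x 80 x 25 mm; origin under its centre.
- jar: Bystander: clear jar with blue cap, 56 mm across, 75 mm high; origin under its centre.
- module: Bystander: flat aluminium module box, 100 x 70 x 26 mm; origin under its centre.
- foot: Bystander: round steel equipment foot, 44 mm across, 22 mm high; origin under its centre.
- spare_knob: Bystander: small dark round knob, 32 mm across, 18 mm high, lying on the selector's top plate near its far left corner; origin under its centre.
- driver: Bystander: screwdriver with orange handle, 180 mm long, lying on the bench; origin under its middle.

How it is judged:
By the outcome, as a careful person would: the job done as asked, in the order asked, and still so for the second after the job is handed in, with the robot touching nothing.
It also fails if it takes over 58 s, if anything falls off the work surface, if the arm or the gripper's body presses on something with over 40 N, if the wrist force passes 120 N, or if a joint passes its speed limit or range.

### The arm

A 6-joint arm with a two-finger parallel gripper is mounted at the origin on the work surface. World frame = base frame: x ahead of the robot, y to its left, z up, the work surface at z = 0. Lengths are in m, angles in rad, forces in N, time in s.
With the tool pointing down it reaches from about 0.4 to 0.825 m from the base axis. Payload 7 kg.
Tool frame: the origin (TCP) lies midway between the tips of the shut fingers; the grasp point (between the pads) lies 19 mm behind it; x points along the fingers, z is the direction in which the jaws open and shut, and the axes are right-handed (so a half turn about x gives the same grasp; the last joint's range is limited). The gripper opens to 88 mm and grips with 3 to 60 N. Pads are 19 mm wide; open, the fingers measure 130 mm over their backs; the gripper's body (78 mm by 193 mm) begins 47 mm behind the grasp point.
Start: joints at [-1.01, 0.359, 0.012, 0, -1.224, -0.288], TCP at [0.182, -0.65, 0.227] pointing down, gripper open.
Joint ranges: [-3.07, 3.07], [-1.43, 2.12], [-1.02, 1.25], [-3.03, 1.67], [-3.05, -0], [-3.03, 3.03]. Speed limits (rad/s): [2.39, 2.39, 3.01, 3.14, 3.14, 3.14].

### API

Orientations are given as a rotation vector (axis times angle).
In Python, from station import arm gives the robot as it stands.
- The arm moves only by the tool send_rows, never from a script. Its argument "moves" is a list of rows, each an object with "travel": the shift along the world's x, y, z in units of 30 mm (1.0 is 30 mm), a list of three; "angular": the turn, a rotation vector about the world's x, y, z in units of 8 degrees (1.0 is 8 degrees), a list of three. A call has 1 to 10 rows; each row shifts and turns the commanded pose from where the row before left it; what a row does not reach is not made up. A row lasts 1/8 s, in which the tool goes at most 62.5 mm and 10.7 degrees, less where a joint would pass 70% of its speed; a pose out of reach is approached as far as the arm can. A call is refused whole if a number of a shift passes 1 or a number of a turn 1, either way. A call with a gripper value outside its range is refused whole. "hand" is the finger opening in mm, from 0 to 87.6, set as the call begins (left out, the last holds). The fingers move at their own pace and stop on an object; the grip force is fixed at half the most. Time passes only in rows, so rows that do not move let the fingers close. It gives the time, the measured TCP pose, the force and the opening at its end, in the units of the state.
- arm.read_state(): the state, without advancing time (a new reading comes with each control period).
- arm.camera(name): name is "scene" or "top"; returns a dict with "color" (420x560x3 uint8, red, green, blue), "fx", "fy", "cx", "cy" (pixels), "R" (3x3) and "t" (3): a world point X has camera coordinates R X + t. Camera axes: x right, y down, z forward; pixel columns grow to the right and rows downward; lengths in m; the calibration is good to about 2 mm. A picture is of the moment at which its call begins. There is no depth.
- arm.sign_off(): hands the job in, once; it reports no verdict.
The state is a dict: "time": time; "joint_pos": joint angles; "joint_vel": joint speeds; "joint_efforts": joint torques, N m; "tool_pos": TCP position; "tool_rot": TCP orientation; "ft_force": force on the tool from outside, world axes, zero at the start; "wrist_torque": the same for the moment, N m; "finger_gap": finger opening in m.
Only numpy, scipy, OpenCV 4.12 (cv2) and the standard library are available. Lean on these libraries where they do the work, as an engineer would, in place of code of your own. Each camera call takes 0.05 s, during which the arm holds its last target. There are 200 camera calls.

## Working session

There is one attempt and no reset: what is moved stays moved. The work goes in short steps, Python scripts to look and compute and a tool call to move; the robot and the scene stay as the last step left them, time stands still between calls to the robot, and variables do not carry over. Pictures are saved under pics/ and viewed, about 8 in all and at most 12, crops included, and the job is handed in when it is done.

Besides the shell and the picture viewer there is one more tool, called after ">>>" by a JSON object that holds its "method" and its "body". send_rows: Moves the arm, as the interface text tells. Its arguments: {"type":"object","properties":{"moves":{"type":"array"},"hand":{"type":"number"}},"required":["moves"]}

```bash
mkdir -p pics
python3 - <<'E'
from station import arm
import cv2,pickle
s=arm.read_state();print(s['time'],s['tool_pos'],s['tool_rot'],s['ft_force'])
for n in('scene','top'):
    c=arm.camera(n);pickle.dump(c,open(n+'.pkl','wb'));cv2.imwrite(f'pics/{n}0.png',c['color'][:,:,::-1]);print(n,c['fx'],c['cx'],c['cy'],c['R'],c['t'])
E
```

```text
0.0 [ 0.18171088 -0.64955888  0.22559746] [-1.40569802  1.06666351  1.40822659] [ 0.30778082  0.77484592 -0.06264687]
scene 405.4269234993096 277.2458167430059 209.6432742147876 [[-0.0906268   0.99568847  0.01978004]
 [ 0.57093069  0.06821897 -0.81815911]
 [-0.81598097 -0.06285411 -0.57465157]] [ 0.05517385 -0.20013606  1.33174061]
top 389.21420208078933 276.19353490750404 208.69119827869994 [[-0.01701578 -0.99967534  0.01896538]
 [-0.99343903  0.01475813 -0.11340677]
 [ 0.11309006 -0.02077066 -0.99336762]] [-0.01117128  0.54941228  0.88912229]
```

View pics/scene0.png

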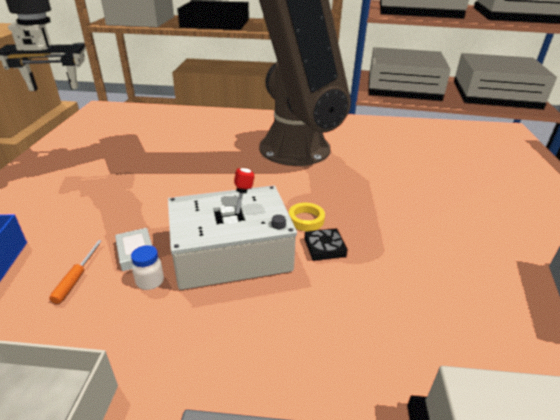

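View pics/top0.png

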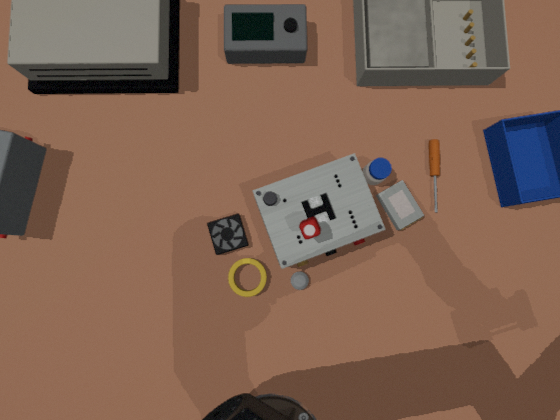

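The top view shows the selector's plate with corners at about (254,191), (355,155), (384,230) and (285,267). The red knob is at (310,229), and the three dots are near (337,181). Next I'll fit the pose and enlarge the gate.

```bash
cat > h.py <<'E'
import numpy as np,cv2,pickle
from scipy.optimize import least_squares
def K(c): return np.array([[c['fx'],0,c['cx']],[0,c['fy'],c['cy']],[0,0,1.]])
def proj(c,X): return cv2.projectPoints(np.asarray(X,float).reshape(-1,3),cv2.Rodrigues(np.array(c['R']))[0],np.array(c['t'],float),K(c),None)[0][:,0]
def onz(c,uv,z):
    d=np.array(c['R']).T@np.linalg.inv(K(c))@[*uv,1]; o=-np.array(c['R']).T@c['t']; return o+d*(z-o[2])/d[2]
def red(c):
    h=cv2.cvtColor(c['color'],cv2.COLOR_RGB2HSV).astype(int)
    m=(((h[...,0]<5)|(h[...,0]>172))&(h[...,1]>190)&(h[...,2]>70)).astype(np.uint8)
    n,l,s,ce=cv2.connectedComponentsWithStats(m); i=1+s[1:,4].argmax(); return ce[i],s[i]
def sel2w(p,X):
    X=np.atleast_2d(X).astype(float);a=p[2];R=np.array([[np.cos(a),-np.sin(a),0],[np.sin(a),np.cos(a),0],[0,0,1]]);return X@R.T+[p[0],p[1],0]
def lever(ac,fo,r=.15): # selector frame knob position, shaft direction
    d=np.array([np.tan(fo),-np.tan(ac),1]);d/=np.linalg.norm(d);return np.array([0,0,.03])+r*d
E
python3 - <<'E'
from h import *
ct=pickle.load(open('top.pkl','rb'));cs=pickle.load(open('scene.pkl','rb'))
C=[(254,191),(355,155),(384,230),(285,267)]
L=[[.09,.12,.11],[.09,-.12,.11],[-.09,-.12,.11],[-.09,.12,.11]]
f=lambda p:(proj(ct,sel2w(p,L))-C).ravel()
r=least_squares(f,[.55,-.1,.3]);p=r.x;print(p,r.fun.round(1))
S=[(292,233),(276.5,190),(168,199),(177,247)] # scene far-left, near-left, near-right, far-right
L2=[L[0],L[3],L[2],L[1]]
f2=lambda p:np.r_[f(p),(proj(cs,sel2w(p,L2))-S).ravel()]
r2=least_squares(f2,p,loss='soft_l1');print(r2.x,f2(r2.x).round(1))
np.save('p.npy',r2.x)
print('knob',sel2w(r2.x,lever(-.278,-.278)),'pix',proj(ct,sel2w(r2.x,lever(-.278,-.278))),proj(cs,sel2w(r2.x,lever(-.278,-.278))),red(ct),red(cs))
H=[[.022,.022,.11],[-.022,.022,.11],[.022,-.022,.11],[-.022,-.022,.11],[0,0,.11]]
ims=[]
for c,(u,v) in((ct,(240,140)),(cs,(155,155))):
    im=cv2.resize(c['color'][v:v+150,u:u+160,::-1],None,fx=2.5,fy=4 if 0 else 2.5,interpolation=cv2.INTER_CUBIC)
    for X in list(sel2w(r2.x,H))+list(sel2w(r2.x,L)):
        q=((proj(c,X)[0]-[u,v]+.5)*2.5).astype(int);cv2.circle(im,tuple(map(int,q)),2,(0,200,0),-1)
    ims.append(im)
cv2.imwrite('pics/crop.png',np.hstack(ims))
E
```

```text
[ 0.53569048 -0.11261768  0.34010056] [-0.6 -0.4  0.7 -1.7  2.5 -0.2 -2.5  2.1]
[ 0.53585781 -0.11000627  0.32756476] [-1.6 -1.3  0.2 -1.3  1.1  0.5 -4.5  1.6  4.2 -0.5 -1.5 -4.9  0.  -2.2
 -6.9  2.6]
knob [[ 0.48549923 -0.08519192  0.16909803]] pix [[310.68990091 232.04156408]] [[243.4643163  177.39686508]] (array([310.09090909, 226.18181818]), array([300, 217,  20,  22, 176], dtype=int32)) (array([243.39483395, 179.50553506]), array([235, 169,  19,  20, 271], dtype=int32))
```

View pics/crop.png

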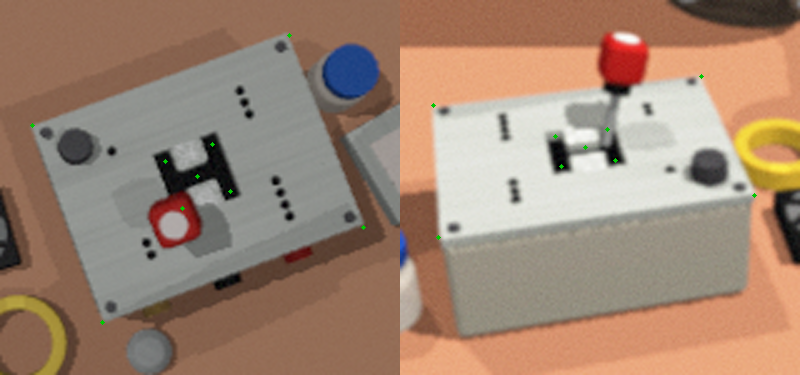

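The crop shows the fitted corners and gate points lying on the plate and H to within about 1–2 px, and the lever is in the near-left slot. I'll refine the fit and plan the approach with the fingers shut, pointing down and the jaw axis along the selector's y.

Run:
```python
from h import *
from station import arm
from scipy.spatial.transform import Rotation as Ro
ct=pickle.load(open('top.pkl','rb'));cs=pickle.load(open('scene.pkl','rb'))
L=[[.09,.12,.11],[.09,-.12,.11],[-.09,-.12,.11],[-.09,.12,.11]]
T=[(253.6,189.2),(356,153.6),(384.8,231.2),(280.5,268.8)]
S=[(296.6,231),(170.2,250.2),(168.2,197.4),(275.5,185.6)]
f=lambda p:np.r_[(proj(ct,sel2w(p,L))-T).ravel(),(proj(cs,sel2w(p,L))-S).ravel()]
r=least_squares(f,[.536,-.11,.33],loss='soft_l1');p=r.x;print(p,f(p).round(1));np.save('p.npy',p)
s=arm.read_state();R=Ro.from_rotvec(s['tool_rot']).as_matrix();print(R.round(3),s['tool_pos'])
a=p[2]
for sg in(1,-1):
    z=sg*np.array([-np.sin(a),np.cos(a),0]);x=np.array([0,0,-1.]);G=np.c_[x,np.cross(z,x),z]
    print(sg,'turn deg/8',np.degrees((Ro.from_matrix(G@R.T)).as_rotvec())/8)
for n,X in dict(pre=[-.10,.041,.146],touch=[-.073,.041,.146],cross=[-.0275,.041,.146]).items(): print(n,sel2w(p,X))
print(red(ct)[0],red(cs)[0],proj(ct,sel2w(p,lever(-.278,-.278))),proj(cs,sel2w(p,lever(-.278,-.278))))
```

```text
[ 0.53581214 -0.10999136  0.32478503] [-1.1  0.3 -0.6  0.2  0.2 -0.5 -0.1 -0.3 -0.5  1.6 -0.3 -0.7 -0.1 -0.7
 -0.4 -0.5]
[[-0.001 -0.963 -0.269]
 [ 0.001 -0.269  0.963]
 [-1.     0.     0.001]] [ 0.18172509 -0.64963797  0.22574097]
1 turn deg/8 [-0.00963913 -0.0040057   0.37293474]
-1 turn deg/8 [-6.18925260e-03  1.48935092e-02 -2.21270594e+01]
pre [[ 0.4279569  -0.10304537  0.146     ]]
touch [[ 0.45354532 -0.09442954  0.146     ]]
cross [[ 0.49666655 -0.07991026  0.146     ]]
[310.09090909 226.18181818] [243.39483395 179.50553506] [[310.61229268 232.03103765]] [[243.53619532 177.40728364]]
```

>>> {"method": "send_rows", "body": {"hand": 0, "moves": [{"travel":[0.41,0.91,0],"angular":[0,0,0.37]},{"travel":[0.41,0.91,0],"angular":[0,0,0]},{"travel":[0.41,0.91,0],"angular":[0,0,0]},{"travel":[0.41,0.91,0],"angular":[0,0,0]},{"travel":[0.41,0.91,0],"angular":[0,0,0]},{"travel":[0.41,0.91,0],"angular":[0,0,0]},{"travel":[0.41,0.91,0],"angular":[0,0,0]},{"travel":[0.41,0.91,0],"angular":[0,0,0]},{"travel":[0.41,0.91,0],"angular":[0,0,0]},{"travel":[0.41,0.91,0],"angular":[0,0,0]}]}}

```text
time: 1.35
tool_pos: [0.305, -0.376, 0.2263]
tool_rot: [-1.444, 1.038, 1.444]
ft_force: [-0.1, 0.2, 0.3]
finger_gap: 0.0004
```

>>> {"method": "send_rows", "body": {"moves": [{"travel":[0.41,0.91,0],"angular":[0,0,0]},{"travel":[0.41,0.91,0],"angular":[0,0,0]},{"travel":[0.41,0.91,0],"angular":[0,0,0]},{"travel":[0.41,0.91,0],"angular":[0,0,0]},{"travel":[0.41,0.91,0],"angular":[0,0,0]},{"travel":[0.41,0.91,0],"angular":[0,0,0]},{"travel":[0.41,0.91,0],"angular":[0,0,0]},{"travel":[0.41,0.91,0],"angular":[0,0,0]},{"travel":[0.41,0.91,0],"angular":[0,0,0]},{"travel":[0,0,0],"angular":[0,0,0]}]}}

```text
time: 2.6
tool_pos: [0.416, -0.13, 0.2264]
tool_rot: [-1.445, 1.037, 1.446]
ft_force: [-0.2, 0.1, -0.4]
finger_gap: 0.0007
```

>>> {"method": "send_rows", "body": {"moves": [{"travel":[0.4,0.9,0],"angular":[0,0,0]},{"travel":[0,0,-0.67],"angular":[0,0,0]},{"travel":[0,0,-1],"angular":[0,0,0]},{"travel":[0,0,-1],"angular":[0,0,0]},{"travel":[0,0,0],"angular":[0,0,0]}]}}

```text
time: 3.22
tool_pos: [0.4256, -0.105, 0.1448]
tool_rot: [-1.441, 1.042, 1.447]
ft_force: [0.3, -0.2, 0.6]
finger_gap: 0.0006
```

```bash
cat >> h.py <<'E'
def look(name=None):
    from station import arm
    p=np.load('p.npy');s=arm.read_state();c=arm.camera('top'),arm.camera('scene')
    a=p[2];R=np.array([[np.cos(a),-np.sin(a)],[np.sin(a),np.cos(a)]])
    q=np.array(s['tool_pos'])
    print('t',s['time'],'tcp in sel mm',(R.T@(q[:2]-p[:2])*1e3).round(1),(q[2]*1e3).round(1),'F',np.round(s['ft_force'],1),'red',red(c[0])[0],red(c[1])[0])
    if name:
        ims=[cv2.resize(k['color'][v:v+150,u:u+160,::-1],None,fx=2.5,fy=2.5,interpolation=cv2.INTER_CUBIC) for k,(u,v) in zip(c,((240,140),(155,130)))]
        cv2.imwrite(f'pics/{name}.png',np.hstack(ims))
E
python3 -c "from h import *;look('a1')"
```

```text
t 3.225 tcp in sel mm [-102.9   39.9] 144.8 F [ 0.3 -0.2  0.6] red [310.13207547 225.73584906] [243.42379182 179.64684015]
```

View pics/a1.png

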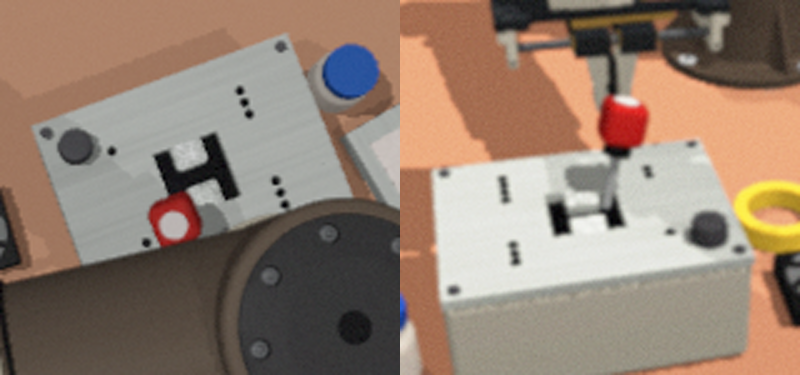

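Left half: the arm covers the near part of the plate, with the knob still visible at crop (175,222). Right half: the shut fingertips stand just behind the knob and are aligned with it. I'll push forward gently.

>>> {"method": "send_rows", "body": {"moves": [{"travel":[0.19,0.064,0],"angular":[0,0,0]},{"travel":[0.19,0.064,0],"angular":[0,0,0]},{"travel":[0.19,0.064,0],"angular":[0,0,0]},{"travel":[0.126,0.0425,0],"angular":[0,0,0]},{"travel":[0.126,0.0425,0],"angular":[0,0,0]},{"travel":[0.126,0.0425,0],"angular":[0,0,0]},{"travel":[0.126,0.0425,0],"angular":[0,0,0]},{"travel":[0.126,0.0425,0],"angular":[0,0,0]},{"travel":[0.126,0.0425,0],"angular":[0,0,0]}]}}

```text
time: 4.45
tool_pos: [0.4669, -0.091, 0.1463]
tool_rot: [-1.443, 1.039, 1.445]
ft_force: [-3.0, -0.7, 1.5]
finger_gap: 0.0004
```

Run:
```python
from h import *
look()
ct=pickle.load(open('top.pkl','rb'));cs=pickle.load(open('scene.pkl','rb'));p=np.load('p.npy')
b=[red(c)[0]-proj(c,sel2w(p,lever(-.278,-.278)))[0] for c in(ct,cs)]
for f in np.arange(-.28,.29,.07): print(f.round(2),(lever(-.278,f)[0]*1e3).round(1),*[(proj(c,sel2w(p,lever(-.278,f)))[0]).round(1) for c in (ct,cs)])
print(b)
```

```text
t 4.45 tcp in sel mm [-59.3  40. ] 146.3 F [-3.  -0.7  1.5] red [  3.77777778 236.11111111] [243.6959707  180.03663004]
-0.28 -40.0 [310.7 232.2] [243.5 177.4]
-0.21 -30.1 [308.8 227.6] [244.6 178.8]
-0.14 -20.1 [306.9 222.9] [245.6 180.5]
-0.07 -10.1 [305.1 218.1] [246.6 182.6]
0.0 0.0 [303.4 213.4] [247.5 185. ]
0.07 10.1 [301.7 208.6] [248.3 187.8]
0.14 20.1 [300. 204.] [249.1 190.9]
0.21 30.1 [298.5 199.3] [249.8 194.4]
0.28 40.0 [297.  194.8] [250.4 198.1]
[array([-0.52138359, -5.84921947]), array([-0.14136138,  2.09825142])]
```

The force and both views agree that the lever started at about fore −0.2, not quite fully back, and that contact has just begun. I'll push on to just short of the cross channel and then look.

>>> {"method": "send_rows", "body": {"moves": [{"travel":[0.126,0.0425,0],"angular":[0,0,0]},{"travel":[0.126,0.0425,0],"angular":[0,0,0]},{"travel":[0.126,0.0425,0],"angular":[0,0,0]},{"travel":[0.126,0.0425,0],"angular":[0,0,0]},{"travel":[0.126,0.0425,0],"angular":[0,0,0]},{"travel":[0.126,0.0425,0],"angular":[0,0,0]},{"travel":[0,0,0],"angular":[0,0,0]}]}}

```text
time: 5.42
tool_pos: [0.4904, -0.0832, 0.1464]
tool_rot: [-1.444, 1.038, 1.444]
ft_force: [-1.6, 0.3, 1.3]
finger_gap: 0.0006
```

```bash
python3 -c "from h import *;look('a2')"
```

```text
t 5.425 tcp in sel mm [-34.5  39.9] 146.4 F [-1.6  0.3  1.3] red [  3.63636364 236.09090909] [246.00367647 185.31617647]
```

View pics/a2.png

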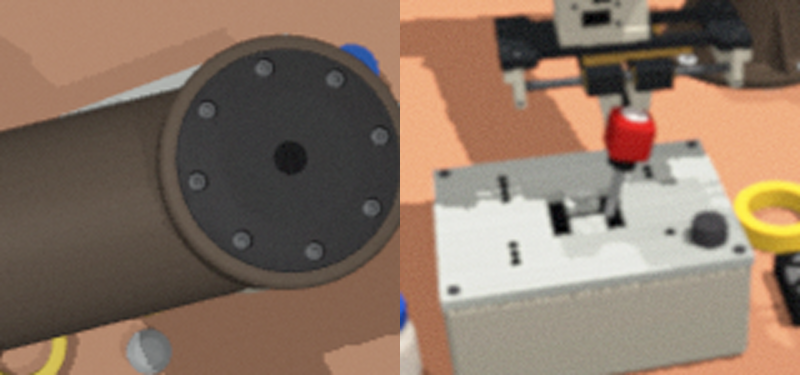

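The right view shows the knob at scene (246,185.3), near upright, and the wrist hides it from above. I'll back off so the top camera can measure it.

>>> {"method": "send_rows", "body": {"moves": [{"travel":[-0.32,-0.107,0],"angular":[0,0,0]},{"travel":[-0.63,-0.213,0],"angular":[0,0,0]},{"travel":[-0.63,-0.213,0],"angular":[0,0,0]},{"travel":[-0.63,-0.213,0],"angular":[0,0,0]},{"travel":[0,0,0],"angular":[0,0,0]}]}}

```text
time: 6.15
tool_pos: [0.4219, -0.1062, 0.1468]
tool_rot: [-1.444, 1.038, 1.443]
ft_force: [0.0, 0.0, 0.8]
finger_gap: 0.0007
```

Run:
```python
from h import *
look('a3')
ct=pickle.load(open('top.pkl','rb'));p=np.load('p.npy')
print([red(ct)[1],proj(ct,sel2w(p,[[x,y,.198] for x in(-.018,.018) for y in (.02,.056)]))])
```

```text
t 6.15 tcp in sel mm [-106.7   39.9] 146.8 F [0.  0.  0.8] red [306.49230769 215.52307692] [245.77256318 185.04693141]
[array([300, 217,  20,  22, 176], dtype=int32), array([[317.89595051, 217.23705565],
       [300.41812247, 223.4405718 ],
       [311.4850982 , 199.83384589],
       [294.07410588, 205.96123801]])]
```

View pics/a3.png

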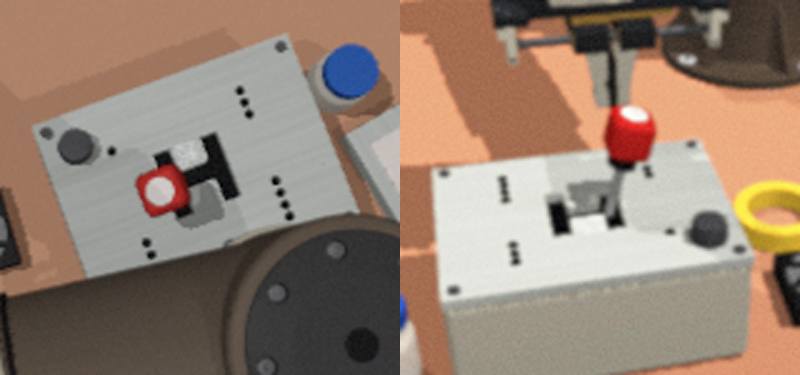

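The knob moved from top pixel (310,226) to (306.5,215.5). To get absolute angles I'll fit a projected cube silhouette to the red masks in both views.

```bash
cat >> h.py <<'E'
def mask(c):
    h=cv2.cvtColor(c['color'],cv2.COLOR_RGB2HSV).astype(int)
    m=(((h[...,0]<6)|(h[...,0]>170))&(h[...,1]>150)&(h[...,2]>50)).astype(np.uint8)
    m[:150]=0; m[280:]=0; m[:,:180]=0; m[:,400:]=0
    n,l,s,ce=cv2.connectedComponentsWithStats(m);i=1+s[1:,4].argmax()
    return cv2.convexHull(cv2.findContours((l==i).astype(np.uint8),0,2)[0][0])[:,0]
def cube(ac,fo):
    d=lever(ac,fo,1)-[0,0,.03]; x=np.array([1,0,-d[0]/d[2]]);x/=np.linalg.norm(x);y=np.cross(d,x)
    e=.018;r=.011  # rounded-edge cube as hull of extended faces
    P=[[sx*a,sy*b,sz*g] for sx in(1,-1) for sy in(1,-1) for sz in(1,-1) for a,b,g in((e,r*1.3,r*1.3),(r*1.3,e,r*1.3),(r*1.3,r*1.3,e))]
    return lever(ac,fo)+np.array(P)@np.array([x,y,d])
def fit(cams):
    p=np.load('p.npy')
    def bb(Q): Q=Q@np.array([[1,0,.707,.707],[0,1,.707,-.707]]);return (Q.max(0)+Q.min(0))/2
    B=[bb(mask(c).astype(float)) for c in cams]
    g=lambda q:np.concatenate([bb(proj(c,sel2w(p,cube(*q))))-b for c,b in zip(cams,B)])
    r=least_squares(g,[0,0],diff_step=1e-3,x_scale=.1);return r.x.round(3),r.fun.round(1)
E
python3 - <<'E'
from h import *
from station import arm
ct=pickle.load(open('top.pkl','rb'));cs=pickle.load(open('scene.pkl','rb'))
for C in([ct,cs],[arm.camera('top'),arm.camera('scene')]):
    print('both',fit(C),'top',fit(C[:1]),'scene',fit(C[1:]),np.ptp(mask(C[0]),axis=0),np.ptp(mask(C[1]),axis=0))
E
```

```text
both (array([-0.263, -0.214]), array([ 0.3,  0.2,  0.2,  0.2,  0.1,  0.1,  0.8, -0.5])) top (array([-0.266, -0.212]), array([ 0. ,  0.1, -0.1,  0. ])) scene (array([-0.266, -0.239]), array([-0. , -0.4,  0.3, -0.3])) [19 21] [19 21]
both (array([-0.265, -0.038]), array([ 0.1,  0.3,  0.1,  0.2, -0.3,  0. ,  0.8, -0.1])) top (array([-0.266, -0.036]), array([-0.1,  0.2, -0.1,  0.2])) scene (array([-0.265, -0.048]), array([-0.4, -0.3,  0.5,  0. ])) [20 19] [19 23]
```

The fits agree with each other: fore ≈ −0.038 now, about 6 mm short of the channel's middle at the knob. I'll push again to selector x ≈ −28.5.

>>> {"method": "send_rows", "body": {"moves": [{"travel":[0.632,0.213,0],"angular":[0,0,0]},{"travel":[0.632,0.213,0],"angular":[0,0,0]},{"travel":[0.632,0.213,0],"angular":[0,0,0]},{"travel":[0.126,0.0425,0],"angular":[0,0,0]},{"travel":[0.126,0.0425,0],"angular":[0,0,0]},{"travel":[0.126,0.0425,0],"angular":[0,0,0]},{"travel":[0.095,0.032,0],"angular":[0,0,0]},{"travel":[0,0,0],"angular":[0,0,0]}]}}

```text
time: 7.35
tool_pos: [0.4945, -0.0817, 0.1464]
tool_rot: [-1.444, 1.038, 1.444]
ft_force: [-1.6, 0.5, 0.5]
finger_gap: 0.0007
```

```bash
python3 -c "
from h import *;look()
from station import arm
print(fit([arm.camera('scene')]))"
```

```text
t 7.35 tcp in sel mm [-30.1  40. ] 146.4 F [-1.6  0.5  0.5] red [  3.6 236.2] [246.27941176 186.32352941]
(array([-0.268, -0.006]), array([-0.1,  0.2, -0.1,  0.2]))
```

>>> {"method": "send_rows", "body": {"moves": [{"travel":[0.032,0.011,0],"angular":[0,0,0]},{"travel":[0,0,0],"angular":[0,0,0]},{"travel":[-0.32,-0.107,0],"angular":[0,0,0]},{"travel":[-0.79,-0.266,0],"angular":[0,0,0]},{"travel":[-0.79,-0.266,0],"angular":[0,0,0]},{"travel":[-0.32,-0.107,0],"angular":[0,0,0]},{"travel":[0,0,0],"angular":[0,0,0]}]}}

```text
time: 8.38
tool_pos: [0.4292, -0.1039, 0.1469]
tool_rot: [-1.445, 1.037, 1.443]
ft_force: [1.2, -1.6, 0.3]
finger_gap: 0.0005
```

```bash
python3 -c "
from h import *;look()
from station import arm
print(np.round(arm.read_state()['joint_pos'],2))
C=[arm.camera('top'),arm.camera('scene')];print(fit(C),fit(C[:1]),fit(C[1:]))"
```

```text
t 8.375 tcp in sel mm [-99.1  39.8] 146.9 F [ 1.2 -1.6  0.3] red [308.01923077 214.41346154] [246.19188192 186.33210332]
[ 0.21  0.04 -0.59  0.   -0.93 -1.46]
(array([-0.266, -0.005]), array([ 0.2,  0.3,  0. ,  0.5, -0.3,  0.2,  0.5,  0.5])) (array([-0.269, -0.003]), array([-0.1,  0.3, -0.2,  0.3])) (array([-0.263, -0.008]), array([-0.5,  0.1,  0.3,  0.4]))
```

Fore ≈ −0.004, so the lever is in the cross channel. Now I'll go round to the left side, turning the tool 90° so the flat of the fingers pushes sideways.

>>> {"method": "send_rows", "body": {"moves": [{"travel":[-0.053,0.158,0],"angular":[0,0,0.94]},{"travel":[-0.053,0.158,0],"angular":[0,0,0.94]},{"travel":[-0.053,0.158,0],"angular":[0,0,0.94]},{"travel":[-0.053,0.158,0],"angular":[0,0,0.94]},{"travel":[-0.053,0.158,0],"angular":[0,0,0.94]},{"travel":[-0.053,0.158,0],"angular":[0,0,0.94]},{"travel":[0.01,0.179,0],"angular":[0,0,0.94]},{"travel":[0.01,0.179,0],"angular":[0,0,0.94]},{"travel":[0.01,0.179,0],"angular":[0,0,0.94]},{"travel":[0.01,0.179,0],"angular":[0,0,0.94]}]}}

```text
time: 9.82
tool_pos: [0.4213, -0.0534, 0.1463]
tool_rot: [2.185, 0.077, -2.186]
ft_force: [-0.4, -0.4, -1.2]
finger_gap: 0.0007
```

>>> {"method": "send_rows", "body": {"moves": [{"travel":[0.01,0.179,0],"angular":[0,0,0.94]},{"travel":[0.01,0.179,0],"angular":[0,0,0.91]},{"travel":[0.4,0.135,0],"angular":[0,0,0]},{"travel":[0.6,0.202,0],"angular":[0,0,0]},{"travel":[0.6,0.202,0],"angular":[0,0,0]},{"travel":[0.6,0.202,0],"angular":[0,0,0]},{"travel":[0.4,0.135,0],"angular":[0,0,0]},{"travel":[0,0,0],"angular":[0,0,0]}]}}

```text
time: 10.82
tool_pos: [0.5001, -0.0166, 0.146]
tool_rot: [2.045, 0.334, -2.047]
ft_force: [-0.7, 0.1, -1.0]
finger_gap: 0.0008
```

```bash
python3 -c "
from h import *;look('a4')
from station import arm
C=[arm.camera('top'),arm.camera('scene')];print(fit(C[1:]))"
```

```text
t 10.825 tcp in sel mm [-4.1 99.9] 146.0 F [-0.7  0.1 -1. ] red [358.43478261 241.7826087 ] [246.14695341 186.41577061]
(array([-0.266,  0.008]), array([-0.1,  0.2, -0.1,  0.2]))
```

View pics/a4.png

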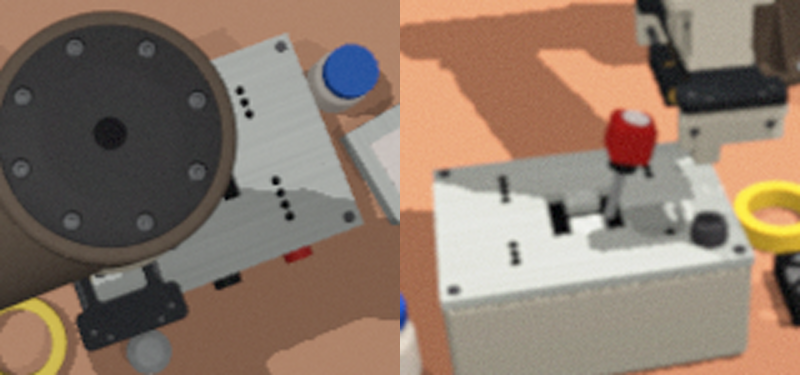

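The fingers now stand to the left of the knob, with the flat facing it. I'll push right in steps.

>>> {"method": "send_rows", "body": {"moves": [{"travel":[0.127,-0.17,0],"angular":[0,0,0]},{"travel":[0.127,-0.17,0],"angular":[0,0,0]},{"travel":[0.064,-0.19,0],"angular":[0,0,0]},{"travel":[0.0425,-0.126,0],"angular":[0,0,0]},{"travel":[0.0425,-0.126,0],"angular":[0,0,0]},{"travel":[0.0425,-0.126,0],"angular":[0,0,0]},{"travel":[0.0425,-0.126,0],"angular":[0,0,0]},{"travel":[0.0425,-0.126,0],"angular":[0,0,0]},{"travel":[0.0425,-0.126,0],"angular":[0,0,0]},{"travel":[0.0425,-0.126,0],"angular":[0,0,0]}]}}

```text
time: 12.28
tool_pos: [0.518, -0.0593, 0.1465]
tool_rot: [2.046, 0.335, -2.046]
ft_force: [-1.1, 2.5, 2.1]
finger_gap: 0.0005
```

```bash
python3 -c "
from h import *;look()
from station import arm
C=[arm.camera('scene')];print(fit(C))"
```

```text
t 12.275 tcp in sel mm [-0.7 53.7] 146.5 F [-1.1  2.5  2.1] red [  3.45454545 236.09090909] [234.35064935 186.28571429]
(array([-0.109,  0.026]), array([-0.5,  0.9, -0.3,  1. ]))
```

>>> {"method": "send_rows", "body": {"moves": [{"travel":[0.0425,-0.126,0],"angular":[0,0,0]},{"travel":[0.0425,-0.126,0],"angular":[0,0,0]},{"travel":[0.0425,-0.126,0],"angular":[0,0,0]},{"travel":[0.0425,-0.126,0],"angular":[0,0,0]},{"travel":[0.0425,-0.126,0],"angular":[0,0,0]}]}}

```text
time: 13.05
tool_pos: [0.5243, -0.0784, 0.1465]
tool_rot: [2.046, 0.335, -2.046]
ft_force: [0.4, 1.4, 1.0]
finger_gap: 0.0004
```

```bash
python3 -c "
from h import *;look('a5')
from station import arm
C=[arm.camera('scene')];print(fit(C))"
```

```text
t 13.05 tcp in sel mm [-0.8 33.6] 146.5 F [0.4 1.4 1. ] red [358.45454545 241.77272727] [223.95454545 186.51818182]
(array([0.029, 0.024]), array([-0.2,  0.5, -0.2,  0.5]))
```

View pics/a5.png

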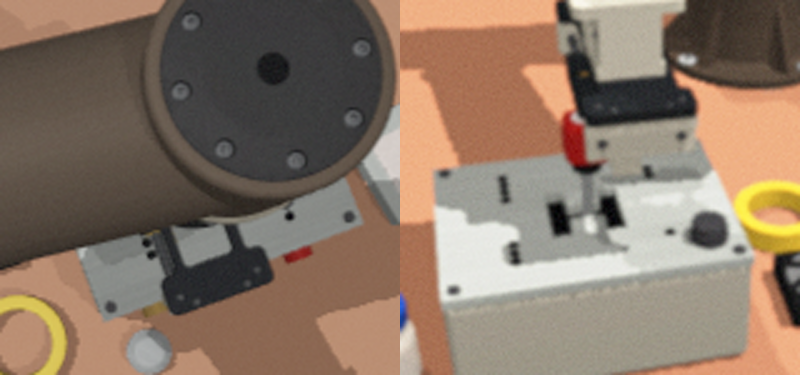

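The right view shows the lever about midway across, with its shaft in the cross channel at crop (590,190). The finger partly hides the knob. Forces are small, so I continue.

>>> {"method": "send_rows", "body": {"moves": [{"travel":[0.0425,-0.126,0],"angular":[0,0,0]},{"travel":[0.0425,-0.126,0],"angular":[0,0,0]},{"travel":[0.0425,-0.126,0],"angular":[0,0,0]},{"travel":[0.0425,-0.126,0],"angular":[0,0,0]},{"travel":[0.0425,-0.126,0],"angular":[0,0,0]},{"travel":[0.0425,-0.126,0],"angular":[0,0,0]},{"travel":[0.0425,-0.126,0],"angular":[0,0,0]},{"travel":[0.0425,-0.126,0],"angular":[0,0,0]}]}}

```text
time: 14.2
tool_pos: [0.5345, -0.1085, 0.1464]
tool_rot: [2.046, 0.335, -2.046]
ft_force: [-0.3, 1.7, 0.9]
finger_gap: 0.0003
```

>>> {"method": "send_rows", "body": {"moves": [{"travel":[0.0425,-0.126,0],"angular":[0,0,0]},{"travel":[0.032,-0.095,0],"angular":[0,0,0]}]}}

```text
time: 14.45
tool_pos: [0.5365, -0.1151, 0.1461]
tool_rot: [2.046, 0.335, -2.047]
ft_force: [0.2, 2.5, -1.0]
finger_gap: 0.0005
```

>>> {"method": "send_rows", "body": {"moves": [{"travel":[0.0215,-0.063,0],"angular":[0,0,0]},{"travel":[0.0107,-0.032,0],"angular":[0,0,0]}]}}

```text
time: 14.7
tool_pos: [0.5375, -0.1179, 0.1463]
tool_rot: [2.046, 0.335, -2.047]
ft_force: [0.2, 2.1, -1.2]
finger_gap: 0.0001
```

>>> {"method": "send_rows", "body": {"moves": [{"travel":[0.0107,-0.032,0],"angular":[0,0,0]},{"travel":[0,0,0],"angular":[0,0,0]}]}}

```text
time: 14.95
tool_pos: [0.5378, -0.1188, 0.1464]
tool_rot: [2.046, 0.335, -2.046]
ft_force: [-0.3, 1.3, -1.4]
finger_gap: 0.0001
```

>>> {"method": "send_rows", "body": {"moves": [{"travel":[0.0107,-0.032,0],"angular":[0,0,0]},{"travel":[0.0107,-0.032,0],"angular":[0,0,0]}]}}

```text
time: 15.2
tool_pos: [0.5383, -0.1203, 0.1462]
tool_rot: [2.046, 0.336, -2.047]
ft_force: [-2.3, 6.6, -2.1]
finger_gap: 0.0006
```

```bash
python3 -c "
from h import *;look('a6')
from station import arm
C=[arm.camera('scene')];print(fit(C))"
```

```text
t 15.2 tcp in sel mm [ -1.  -10.6] 146.2 F [-2.3  6.6 -2.1] red [  3.875 236.375] [201.58163265 194.57142857]
(array([0.327, 0.049]), array([-1.2,  0.7,  0.3,  1.4]))
```

View pics/a6.png

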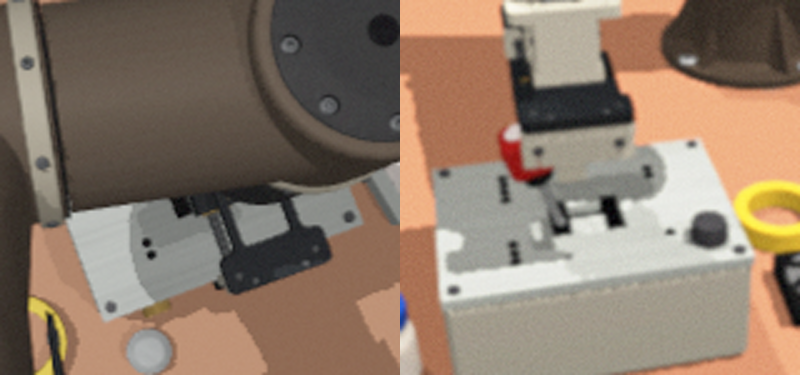

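The knob has reached its right stop: force rose to about 7 N and the shaft is at the right end of the channel. Now I'll back off left, go round behind and turn back.

>>> {"method": "send_rows", "body": {"moves": [{"travel":[-0.106,0.316,0],"angular":[0,0,0]},{"travel":[-0.213,0.632,0],"angular":[0,0,0]},{"travel":[-0.213,0.632,0],"angular":[0,0,0]},{"travel":[-0.213,0.632,0],"angular":[0,0,0]},{"travel":[-0.213,0.632,0],"angular":[0,0,0]},{"travel":[-0.6,-0.202,0],"angular":[0,0,0]},{"travel":[-0.6,-0.202,0],"angular":[0,0,0]},{"travel":[-0.6,-0.202,0],"angular":[0,0,0]},{"travel":[-0.6,-0.202,0],"angular":[0,0,0]},{"travel":[-0.6,-0.202,0],"angular":[0,0,0]}]}}

```text
time: 16.6
tool_pos: [0.4185, -0.0663, 0.1465]
tool_rot: [2.046, 0.334, -2.046]
ft_force: [-0.1, -0.4, -0.2]
finger_gap: 0.0006
```

>>> {"method": "send_rows", "body": {"moves": [{"travel":[0.106,-0.316,0],"angular":[0,0,-0.94]},{"travel":[0.106,-0.316,0],"angular":[0,0,-0.94]},{"travel":[0.106,-0.316,0],"angular":[0,0,-0.94]},{"travel":[0.106,-0.316,0],"angular":[0,0,-0.94]},{"travel":[0.106,-0.316,0],"angular":[0,0,-0.94]},{"travel":[0.106,-0.316,0],"angular":[0,0,-0.94]},{"travel":[0.106,-0.316,0],"angular":[0,0,-0.94]},{"travel":[0.106,-0.316,0],"angular":[0,0,-0.94]},{"travel":[0.106,-0.316,0],"angular":[0,0,-0.94]},{"travel":[0.106,-0.316,0],"angular":[0,0,-0.94]}]}}

```text
time: 17.85
tool_pos: [0.4511, -0.161, 0.1466]
tool_rot: [-1.621, 0.878, 1.621]
ft_force: [-0.4, -0.4, -0.3]
finger_gap: 0.0005
```

>>> {"method": "send_rows", "body": {"moves": [{"travel":[0.106,-0.316,0],"angular":[0,0,-0.94]},{"travel":[0.106,-0.316,0],"angular":[0,0,-0.91]},{"travel":[0,0,0],"angular":[0,0,0]}]}}

```text
time: 18.23
tool_pos: [0.4575, -0.1799, 0.1465]
tool_rot: [-1.444, 1.038, 1.444]
ft_force: [-0.8, 1.3, 0.6]
finger_gap: 0.0007
```

```bash
python3 -c "
from h import *;look('a7')
from station import arm
C=[arm.camera('top'),arm.camera('scene')];print(fit(C),fit(C[:1]),fit(C[1:]))"
```

```text
t 18.225 tcp in sel mm [-96.5 -41.3] 146.5 F [-0.8  1.3  0.6] red [337.98795181 195.3253012 ] [206.48529412 191.72794118]
(array([0.278, 0.056]), array([ 0.1,  1.5,  1.2, -0.7,  0.8,  2.2,  1.8, -1.4])) (array([0.284, 0.076]), array([-0.1,  0.1,  0.1,  0.1])) (array([ 0.28 , -0.002]), array([ 0.3, -0. , -0.2, -0.2]))
```

View pics/a7.png

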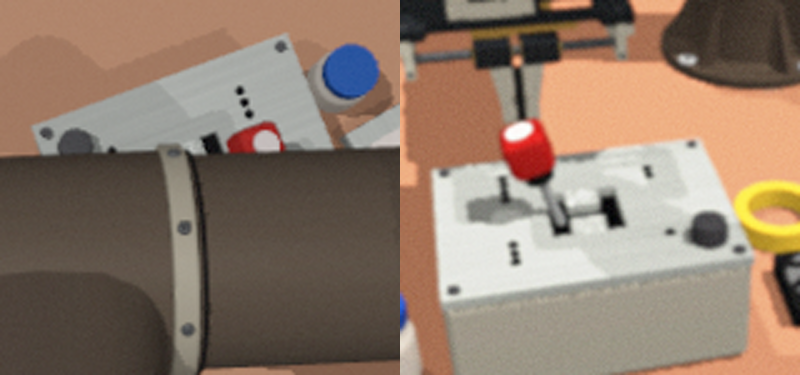

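The lever is at across 0.28, fore −0.002, at the right end of the cross channel, and the fingers are aligned behind it. Now the last push forward.

>>> {"method": "send_rows", "body": {"moves": [{"travel":[0.506,0.17,0],"angular":[0,0,0]},{"travel":[0.506,0.17,0],"angular":[0,0,0]},{"travel":[0.506,0.17,0],"angular":[0,0,0]},{"travel":[0.38,0.128,0],"angular":[0,0,0]},{"travel":[0.126,0.0425,0],"angular":[0,0,0]},{"travel":[0.126,0.0425,0],"angular":[0,0,0]},{"travel":[0.126,0.0425,0],"angular":[0,0,0]},{"travel":[0.126,0.0425,0],"angular":[0,0,0]},{"travel":[0.126,0.0425,0],"angular":[0,0,0]}]}}

```text
time: 19.55
tool_pos: [0.5338, -0.1539, 0.1466]
tool_rot: [-1.444, 1.038, 1.444]
ft_force: [-2.3, -0.4, 1.8]
finger_gap: 0.0005
```

```bash
python3 -c "
from h import *;look()
from station import arm
C=[arm.camera('scene')];print(fit(C))"
```

```text
t 19.55 tcp in sel mm [-15.9 -41. ] 146.6 F [-2.3 -0.4  1.8] red [358.66666667 241.66666667] [207.59479554 195.99628253]
(array([0.283, 0.088]), array([ 0.3,  0.2, -0.4, -0. ]))
```

Entering slot three smoothly. I'll continue toward selector x of about +9.5.

>>> {"method": "send_rows", "body": {"moves": [{"travel":[0.126,0.0425,0],"angular":[0,0,0]},{"travel":[0.126,0.0425,0],"angular":[0,0,0]},{"travel":[0.126,0.0425,0],"angular":[0,0,0]},{"travel":[0.126,0.0425,0],"angular":[0,0,0]},{"travel":[0.126,0.0425,0],"angular":[0,0,0]}]}}

```text
time: 20.32
tool_pos: [0.5527, -0.1472, 0.1461]
tool_rot: [-1.443, 1.038, 1.445]
ft_force: [-2.2, 0.3, -0.5]
finger_gap: 0.0006
```

>>> {"method": "send_rows", "body": {"moves": [{"travel":[0.063,0.021,0],"angular":[0,0,0]},{"travel":[0.032,0.011,0],"angular":[0,0,0]}]}}

```text
time: 20.58
tool_pos: [0.5554, -0.1464, 0.1461]
tool_rot: [-1.444, 1.038, 1.445]
ft_force: [-2.1, 0.9, -1.8]
finger_gap: 0.0004
```

```bash
python3 -c "
from h import *;look()
from station import arm
C=[arm.camera('scene')];print(fit(C))"
```

```text
t 20.575 tcp in sel mm [  7.  -40.8] 146.1 F [-2.1  0.9 -1.8] red [358.95238095 241.57142857] [210.25101215 205.27530364]
(array([0.279, 0.268]), array([ 0.1,  0.2, -0.2,  0. ]))
```

Nearly home. I'll go on in millimetre steps until the force shows the stop.

>>> {"method": "send_rows", "body": {"moves": [{"travel":[0.032,0.011,0],"angular":[0,0,0]},{"travel":[0.032,0.011,0],"angular":[0,0,0]}]}}

```text
time: 20.98
tool_pos: [0.5575, -0.1459, 0.1465]
tool_rot: [-1.444, 1.038, 1.444]
ft_force: [-1.9, 0.0, -1.3]
finger_gap: 0.0004
```

>>> {"method": "send_rows", "body": {"moves": [{"travel":[0.032,0.011,0],"angular":[0,0,0]}]}}

```text
time: 21.1
tool_pos: [0.5585, -0.1456, 0.1465]
tool_rot: [-1.444, 1.038, 1.444]
ft_force: [-2.2, -0.3, -1.5]
finger_gap: 0.0003
```

>>> {"method": "send_rows", "body": {"moves": [{"travel":[0.032,0.011,0],"angular":[0,0,0]}]}}

```text
time: 21.22
tool_pos: [0.5595, -0.1452, 0.1465]
tool_rot: [-1.444, 1.038, 1.444]
ft_force: [-2.4, -2.0, -1.2]
finger_gap: 0.0005
```

>>> {"method": "send_rows", "body": {"moves": [{"travel":[0.02,0.007,0],"angular":[0,0,0]}]}}

```text
time: 21.35
tool_pos: [0.5598, -0.1451, 0.1463]
tool_rot: [-1.444, 1.038, 1.445]
ft_force: [-4.4, -1.0, -2.2]
finger_gap: 0.0004
```

```bash
python3 -c "
from h import *;look()
from station import arm
C=[arm.camera('scene')];print(fit(C))"
```

```text
t 21.35 tcp in sel mm [ 11.5 -40.9] 146.3 F [-4.4 -1.  -2.2] red [356.5 242.5] [210.73790323 206.9233871 ]
(array([0.28 , 0.297]), array([ 0.5,  0.3, -0.5, -0.1]))
```

>>> {"method": "send_rows", "body": {"moves": [{"travel":[0.02,0.007,0],"angular":[0,0,0]},{"travel":[0,0,0],"angular":[0,0,0]}]}}

```text
time: 21.75
tool_pos: [0.5602, -0.1449, 0.1463]
tool_rot: [-1.443, 1.039, 1.445]
ft_force: [-3.9, -1.7, -1.2]
finger_gap: 0.0003
```

>>> {"method": "send_rows", "body": {"moves": [{"travel":[0.032,0.011,0],"angular":[0,0,0]},{"travel":[0,0,0],"angular":[0,0,0]}]}}

```text
time: 22.0
tool_pos: [0.5608, -0.1447, 0.1462]
tool_rot: [-1.443, 1.039, 1.445]
ft_force: [-5.8, -2.0, -0.7]
finger_gap: 0.0006
```

Force climbs with each step, so this is the hard stop. I'll retreat back and to the left so both cameras can see.

>>> {"method": "send_rows", "body": {"moves": [{"travel":[-0.2,-0.067,0],"angular":[0,0,0]},{"travel":[-0.6,-0.202,0],"angular":[0,0,0]},{"travel":[-0.6,-0.202,0],"angular":[0,0,0]},{"travel":[-0.6,-0.202,0],"angular":[0,0,0]},{"travel":[-0.6,-0.202,0],"angular":[0,0,0]},{"travel":[-0.6,-0.202,0],"angular":[0,0,0]},{"travel":[0,0,1],"angular":[0,0,0]},{"travel":[0,0,1],"angular":[0,0,0]},{"travel":[0,0,1],"angular":[0,0,0]}]}}

```text
time: 23.12
tool_pos: [0.4648, -0.1771, 0.2375]
tool_rot: [-1.444, 1.038, 1.444]
ft_force: [1.0, -0.9, 0.1]
finger_gap: 0.0002
```

>>> {"method": "send_rows", "body": {"moves": [{"travel":[-0.3,-0.9,0],"angular":[0,0,0]},{"travel":[-0.3,-0.9,0],"angular":[0,0,0]},{"travel":[-0.3,-0.9,0],"angular":[0,0,0]},{"travel":[-0.3,-0.9,0],"angular":[0,0,0]},{"travel":[-0.3,-0.9,0],"angular":[0,0,0]},{"travel":[-0.3,-0.9,0],"angular":[0,0,0]},{"travel":[-0.3,-0.9,0],"angular":[0,0,0]},{"travel":[-0.3,-0.9,0],"angular":[0,0,0]},{"travel":[0,0,0],"angular":[0,0,0]},{"travel":[0,0,0],"angular":[0,0,0]}]}}

```text
time: 24.38
tool_pos: [0.3931, -0.3926, 0.2364]
tool_rot: [-1.443, 1.038, 1.444]
ft_force: [-0.7, -0.3, 0.2]
finger_gap: 0.0004
```

```bash
python3 -c "
from h import *;look('a8')
from station import arm
C=[arm.camera('top'),arm.camera('scene')];print(fit(C),fit(C[:1]),fit(C[1:]));cv2.imwrite('pics/fin.png',C[0]['color'][:,:,::-1])
a=pickle.load(open('top.pkl','rb'))['color'];d=cv2.absdiff(a,C[0]['color']).max(2)
for n,(u,v) in dict(tape=(247,277),fan=(228,234),jar=(379,170),module=(402,206),foot=(300,281),spare=(270,198),driver=(435,175)).items():print(n,d[v-14:v+14,u-14:u+14].mean().round(1))"
```

```text
t 24.375 tcp in sel mm [-225.4 -222.3] 236.4 F [-0.7 -0.3  0.2] red [331.72489083 183.16593886] [210.85950413 206.97933884]
(array([0.273, 0.293]), array([ 0.2, -0.3,  0.4,  0.6,  0.9,  0.5, -0.5,  0.4])) (array([0.265, 0.292]), array([-0.2, -0.1,  0.2,  0.1])) (array([0.279, 0.293]), array([ 0.5,  0.5, -0.7,  0. ]))
tape 20.1
fan 4.8
jar 8.4
module 17.3
foot 18.1
spare 4.9
driver 61.6
```

View pics/fin.png

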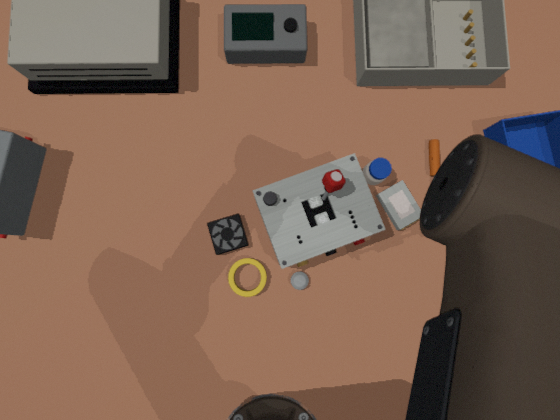

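The lever stands in slot three with the knob at top pixel (333,181). All the bystanders are at their old pixels; the differences are shadows and the arm covering the driver. Handing in.

```bash
python3 -c "
from station import arm
print(arm.sign_off(), arm.read_state()['time'])"
```

```text
the job is handed in; nothing more can be done
the job is handed in; nothing more can be done
```

The lever now stands home in slot three. I pushed it with shut fingertips forward out of slot two, right along the cross channel, then forward to the hard stop. The job took about 24 s on the robot's clock.

- **Lever position:** After I backed off, fitting the knob's outline in both cameras gave across 0.273 and fore 0.293. The nominal stops are 0.278, and I estimate the fit's error at about 0.015. The top view alone gave across 0.265.
- **Forces:** Readings were about 2–3 N while the lever moved, and about 7 N at most at the right stop and 6 N at the front stop. At the end nothing was in contact.
- **Start position disagreed:** The first pictures and the point of first contact put the lever at about fore −0.21, not the −0.278 of fully home in slot two.
- **Bystanders:** In the last top picture they looked unmoved, apart from shadows. The arm hid the screwdriver's blade, so I could only check its handle.

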